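Turn up the drained jug and hold it level under the dispenser spout

TASK

A white plastic jug with a handle has been left to drain upside down on the ribbed tray. Turn it the right way up (you may lay it on its side on the bench and take a new grip) and lift it clear into the air, its mouth centred under the spout of the bottle-top dispenser and its rim a centimetre or two below the spout's tip, ready for filling. Finish while still holding it there, level and steady; do not touch the dispenser, and leave the other glassware, bottles and racks where they stand.

Things in the scene. Friction and masses are not known exactly. Their poses are not given: they have to be found in the camera images.
- jug: Natural-white plastic jug, 0.08-0.15 kg: square, 80 mm across the flats, corners cut 14 mm, 100 mm tall, walls and floor 3 mm. Origin: centre of the floor's outside; +z runs to the open mouth (down at the start), +x to the handle. A pouring lip at the rim stands out 5 mm on the -x side. Flat-sided: it lies still on its lip side, handle straight up (bar centre about 115 mm above the bench).
- jug_rim (a point): Centre of the jug's mouth, level with the rim: 100 mm along the jug's +z from its origin.
- jug_handle (a point): Centre of the handle's grip bar, 75 mm along the jug's +x and 50 mm along +z from its origin. Flat-sided bar 72 mm long along z, 14 mm deep (x), 12 mm thick (y: fingers close along the jug's y). 28 mm free between bar and wall; two 12 mm square arms at z = 20 and 80 mm join it to the wall. Axes as the jug's.
- dispenser: Bottle-top dispenser on a 1-litre amber bottle, fixed to the bench: bottle 100 mm in diameter, shoulder at 165 mm, white pump (48 mm in diameter) up to 396 mm. Origin: centre of the underside, z up. The spout is a 7 mm tube leaving the pump along -x at 260 mm height, bent straight down at its end. Not to be touched.
- spout (a point): Tip of the dispenser's spout, where it opens downward: 122 mm from the bottle's axis along the dispenser's -x, 227.5 mm above the bench. Its axes are those of the dispenser (z up).
- tray: Grey ribbed draining tray, fixed to the bench, 340 mm (x) by 220 mm (y); tops of its ribs at 10 mm height, rim 16 mm high. Origin: centre of its underside. The jug and a round beaker stand mouth-down on it, 150 mm apart along its x; either may be at either place.
- beaker: Round white plastic beaker without a handle, 72 mm across the mouth, 92 mm tall, mouth-down on the tray. Origin: centre of its floor (on top at the start). Bystander.
- flask: Conical glass flask, 82 mm wide, 134 mm tall, standing on the bench. Origin: centre of its underside. Bystander.
- bottle: White reagent bottle, 72 mm in diameter, 150 mm tall, standing. Origin: centre of its underside. Bystander.
- jar: Small amber jar, 64 mm in diameter, 85 mm tall, standing. Origin: centre of its underside. Bystander.
- petri: Flat clear Petri dish, 91 mm in diameter, 16 mm tall, on the bench. Origin: centre of its underside. Bystander.
- tube_rack: White test-tube rack with tubes, 200 mm (x) by 65 mm (y), 120 mm tall. Origin: centre of its underside. Bystander.
- wash_bottle: White wash bottle with a bent nozzle, 68 mm in diameter, 195 mm tall. Origin: centre of its underside. Bystander.
Mind the look-alikes: they are no part of the job. What is shaped like the jug but green is not meant.

How it is judged:
By the outcome, as a careful person would: the job done as asked, in the order asked, and still so for the second after the job is handed in, while the arm keeps its last pose, push and grip.
It also fails if it takes over 72 s, if anything falls off the work surface, if the arm or the gripper's body presses on something with over 40 N, if the wrist force passes 120 N, or if a joint passes its speed limit or range.

ROBOT

A 6-joint arm with a two-finger parallel gripper is mounted at the origin on the work surface. World frame = base frame: x ahead of the robot, y to its left, z up, the work surface at z = 0. Lengths are in m, angles in rad, forces in N, time in s.
With the tool pointing down it reaches from about 0.25 to 0.775 m from the base axis. Payload 4 kg.
Tool frame: the origin (TCP) lies between the finger pads; the fingertips stand 25 mm ahead of it and the grasp point (between the pads) lies 6 mm ahead of it (robot.tip_reach is the z of the fingertips in the tool frame, in m); z points along the fingers, y is the line along which they close (so a half turn about z gives the same grasp; the last joint's range is limited). The gripper opens to 94 mm and grips with 3 to 60 N. Pads are 16 mm wide; open, the fingers measure 119 mm over their backs; the gripper's body (75 mm by 177 mm) begins 78 mm behind the grasp point.
Start: joints at [1.151, 0.087, 1.371, -0, 1.684, -0.103], TCP at [0.171, 0.523, 0.204] pointing down, gripper open.
Joint ranges: [-3.1, 3.1], [-0.76, 2.03], [0.27, 2.55], [-1.08, 4.22], [0.17, 2.65], [-2.57, 2.57]. Speed limits (rad/s): [2.79, 2.79, 3.14, 3.14, 3.14, 3.14].

INTERFACE

Orientations are given as [roll, pitch, yaw] about the fixed x, y, z axes, in that order (R = Rz(yaw) Ry(pitch) Rx(roll)).
In Python, from bench import robot gives the robot as it stands. The module is installed in compiled form; this text tells all that it offers.
- The arm moves only by the shell command python3 -m handwheel 'ROWS'. ROWS is JSON, a list of rows, each a list of 3 entries, a list of its own where there are three numbers: the turn, a rotation vector about the world's x, y, z in units of 90 degrees (1.0 is 90 degrees), then the shift along the world's x, y, z in units of 0.05 m (1.0 is 0.05 m), then the closure, from 0 (fully open) to 1 (shut). A call has 1 to 5 rows; each row shifts and turns the commanded pose from where the row before left it; what a row does not reach is not made up. A row lasts 1/10 s, in which the tool goes at most 50 mm and 8.59 degrees, less where a joint would pass 70% of its speed; a pose out of reach is approached as far as the arm can. A call with a number of a shift or a turn outside -1 to 1 is refused whole. A call with a gripper value outside its range is refused whole. The fingers move at their own pace and stop on an object; the grip force is fixed at half the most. Time passes only in rows, so rows that do not move let the fingers close. It gives the time, the measured TCP pose, the force, the opening and the grip force at its end, in the units of the state.
- robot.get_obs(): the state, without advancing time (a new reading comes with each control period).
- robot.snapshot(name): name is "side" or "top"; returns (picture, depth): 420x560x3 uint8, red, green, blue; 420x560 float32, m along the optical axis (not along the pixel's ray), 0 where there is no reading.
- robot.calibration(name): a dict with "mtx" (3x3 intrinsics, pixels), "extrinsics" (4x4, takes a point from camera to world coordinates). Camera axes: x right, y down, z forward; pixel columns grow to the right and rows downward; lengths in m; the calibration is good to about 2 mm. A picture is of the moment at which its call begins. calibration takes no time and is no camera call.
- robot.close_job(): hands the job in; it is judged then, once.
Trained networks look in the newest picture that a camera, given by its name, has taken for a name from the list of things; names that differ only in an ending like _2 or _b are one class to them, and where a whole thing is asked for, a point or a joint stands for the part that bears it (a point fixed in the world has none). Each returns a list of dicts, best first, with "p" (0 to 1); they miss things now and then, are a little off and sometimes report something else, mostly with a low value. They report only what shows in the picture. A call takes as long as a camera call. They do not tell look-alikes from the thing itself.
- robot.boxes_of(query, camera): "bbox" ([left, top, right, bottom] in pixels, round what is visible of it).
The state is a dict: "time": time; "joint_positions": joint angles; "qvel": joint speeds; "joint_torque": joint torques, N m; "tool_pos": TCP position; "ee_rot": TCP orientation; "wrist_force": force on the tool from outside, world axes, zero at the start; "wrist_torque": the same for the moment, N m; "width": finger opening in m; "finger_force": force on a finger pad.
Only numpy, scipy, OpenCV 4.12 (cv2) and the standard library are available. Lean on these libraries where they do the work, as an engineer would, in place of code of your own. Each camera call takes 0.05 s, during which the arm holds its last target. There are 200 camera calls.

## Working session

There is one attempt and no reset: what is moved stays moved. The work goes in short steps, Python scripts to look and compute and a shell command to move; the robot and the scene stay as the last step left them, time stands still between calls to the robot, and variables do not carry over. Pictures are saved under pics/ and viewed, at most 10 in all, crops included, and the job is handed in when it is done.

```bash
mkdir -p pics; cat > h.py <<'E'
import numpy as np, cv2
from bench import robot
def snap(n,f=None):
    im,d=robot.snapshot(n)
    if f: cv2.imwrite('pics/'+f,im[:,:,::-1])
    return im,d
def cloud(n,d):
    c=robot.calibration(n);K=np.array(c['mtx']);T=np.array(c['extrinsics'])
    v,u=np.mgrid[:d.shape[0],:d.shape[1]]
    P=np.stack([(u-K[0,2])/K[0,0]*d,(v-K[1,2])/K[1,1]*d,d],-1)
    return P@T[:3,:3].T+T[:3,3]
E
python3 - <<'E'
from h import *
for n in ('top','side'):
    im,d=snap(n,n+'0.png');P=cloud(n,d)
    T=np.array(robot.calibration(n)['extrinsics']);print(n,T[:3,3].round(3),T[:3,2].round(2))
    for q in ('jug','jug_handle','dispenser','tray','beaker'):
        for b in robot.boxes_of(q,n)[:3]:
            print(n,q,round(b['p'],2),np.round(b['bbox']))
o=robot.get_obs();print({k:np.round(o[k],3) for k in o})
E
```

```text
top [0.327 0.072 1.523] [ 0.13 -0.   -0.99]
top jug 0.89 [374. 172. 420. 208.]
top jug 0.78 [390. 303. 436. 348.]
top jug_handle 0.88 [371. 172. 423. 212.]
top jug_handle 0.72 [392. 304. 436. 347.]
top dispenser 0.72 [199. 114. 243. 186.]
top beaker 0.7 [392. 230. 421. 256.]
side [ 0.24  -0.832  1.157] [ 0.2   0.66 -0.72]
side jug 0.61 [317. 293. 354. 346.]
side jug 0.6 [176. 339. 228. 392.]
side jug 0.16 [274. 325. 298. 364.]
side jug_handle 0.86 [177. 340. 222. 390.]
side jug_handle 0.62 [316. 293. 354. 346.]
side dispenser 0.55 [280. 108. 318. 213.]
side tray 0.85 [240. 294. 380. 400.]
side tray 0.16 [320. 229. 344. 274.]
side beaker 0.64 [274. 323. 298. 366.]
side beaker 0.56 [267. 134. 282. 178.]
side beaker 0.28 [189. 148. 240. 200.]
{'time': np.float64(0.6), 'joint_positions': array([ 1.151,  0.087,  1.371, -0.   ,  1.684, -0.103]), 'qvel': array([-0.002,  0.001, -0.001, -0.   , -0.002, -0.001]), 'joint_torque': array([-1.0000e-03, -3.3977e+01, -3.0242e+01,  7.2000e-02,  2.4000e-02,
       -0.0000e+00]), 'tool_pos': array([0.171, 0.523, 0.204]), 'ee_rot': array([3.141, 0.   , 2.825]), 'wrist_force': array([ 0.434, -0.782,  0.399]), 'wrist_torque': array([ 0.021, -0.066, -0.024]), 'finger_force': np.float64(0.0), 'width': np.float64(0.094)}
```

View pics/top0.png

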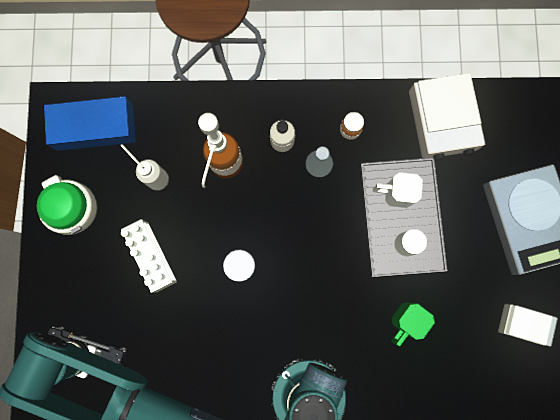

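View pics/side0.png

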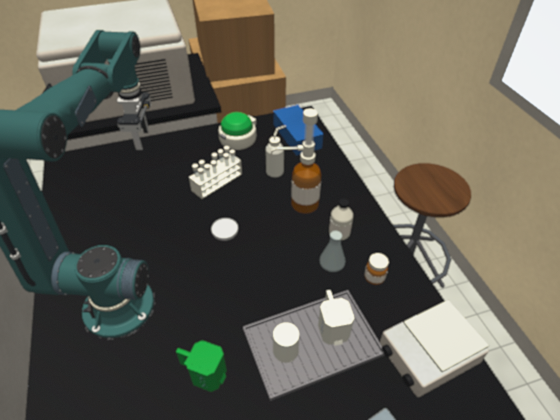

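The top view shows the white jug at (407,188) with its handle to the left at (383,187), and the beaker at (414,241). The dispenser is at (222,150) with its spout running to about (205,186). Bench between (260..350, 190..260) is free apart from the petri dish at (239,265). The green jug at (414,322) is the look-alike.

```bash
python3 - <<'E'
from h import *
im,d=snap('top');P=cloud('top',d)
def reg(r0,r1,c0,c1,z0,z1):
    Q=P[r0:r1,c0:c1].reshape(-1,3);return Q[(Q[:,2]>z0)&(Q[:,2]<z1)]
J=reg(165,215,370,430,.1,.13);print('jugtop n',len(J),J.mean(0).round(4),np.percentile(J,[2,98],axis=0).round(3))
r=cv2.minAreaRect(J[:,:2].astype(np.float32));print(r)
H=reg(165,215,370,430,.05,.1);print('handle',len(H),H.round(3)[::4])
S=reg(145,195,195,215,.2,.3);i=np.argsort(S[:,1]);print('spout pts',len(S));print(S[np.argsort(S[:,0])][::4].round(3))
for nm,a in dict(bottle=(125,180,200,250,.1,.2),pump=(110,135,195,225,.33,.42),wash=(150,195,120,175,.05,.25),flask=(140,180,300,340,.03,.2),rbottle=(110,155,265,300,.03,.2),petri=(245,285,220,260,.008,.03),beaker=(225,260,395,435,.08,.13),rack=(215,295,115,180,.03,.2),jar=(105,140,335,370,.04,.12)).items():
    Q=reg(*a)
    print(nm,len(Q),((Q.min(0)+Q.max(0))/2).round(3),(np.ptp(Q,axis=0)/2).round(3), cv2.minEnclosingCircle(Q[:,:2].astype(np.float32)) if nm in('bottle','pump') else '')
im,d=snap('side');P=cloud('side',d)
S=reg(135,165,268,306,.2,.3);print('side spout');print(S[np.argsort(S[:,0])][::8].round(3))
Q=reg(100,165,295,325,.28,.42);print('pump side',Q.min(0),Q.max(0))
E
```

```text
jugtop n 797 [ 0.5856 -0.2757  0.1102] [[ 0.548 -0.315  0.102]
 [ 0.624 -0.237  0.117]]
((0.5879263281822205, -0.25750887393951416), (0.1227279081940651, 0.0810212567448616), 84.77184295654297)
handle 216 [[ 0.616 -0.241  0.098]
 [ 0.614 -0.241  0.082]
 [ 0.607 -0.24   0.099]
 [ 0.61  -0.24   0.057]
 [ 0.6   -0.204  0.095]
 [ 0.606 -0.24   0.06 ]
 [ 0.597 -0.198  0.096]
 [ 0.596 -0.212  0.098]
 [ 0.598 -0.227  0.091]
 [ 0.596 -0.237  0.097]
 [ 0.594 -0.201  0.095]
 [ 0.593 -0.211  0.1  ]
 [ 0.594 -0.226  0.094]
 [ 0.594 -0.238  0.094]
 [ 0.592 -0.198  0.093]
 [ 0.591 -0.209  0.097]
 [ 0.591 -0.227  0.093]
 [ 0.596 -0.197  0.056]
 [ 0.589 -0.201  0.093]
 [ 0.588 -0.214  0.097]
 [ 0.588 -0.226  0.097]
 [ 0.588 -0.237  0.096]
 [ 0.589 -0.201  0.078]
 [ 0.587 -0.225  0.088]
 [ 0.586 -0.236  0.089]
 [ 0.591 -0.203  0.051]
 [ 0.587 -0.236  0.072]
 [ 0.581 -0.236  0.086]
 [ 0.579 -0.236  0.084]
 [ 0.578 -0.236  0.057]
 [ 0.572 -0.236  0.072]
 [ 0.567 -0.235  0.087]
 [ 0.564 -0.235  0.087]
 [ 0.562 -0.237  0.079]
 [ 0.561 -0.236  0.068]
 [ 0.558 -0.243  0.089]
 [ 0.557 -0.243  0.078]
 [ 0.55
[... 1707 characters left out ...]
456 0.08 ] [0.103 0.073 0.049] 
jar 427 [ 0.783 -0.136  0.067] [0.031 0.031 0.027] 
side spout
[[0.566 0.265 0.24 ]
 [0.571 0.269 0.236]
 [0.577 0.267 0.26 ]
 [0.59  0.264 0.264]
 [0.602 0.258 0.261]
 [0.615 0.256 0.26 ]
 [0.627 0.251 0.26 ]
 [0.64  0.247 0.26 ]
 [0.653 0.245 0.259]
 [0.655 0.252 0.257]
 [0.661 0.239 0.266]
 [0.663 0.236 0.263]
 [0.664 0.239 0.268]
 [0.665 0.248 0.232]
 [0.667 0.236 0.249]
 [0.668 0.225 0.216]
 [0.669 0.231 0.257]
 [0.669 0.232 0.252]
 [0.67  0.231 0.228]
 [0.671 0.234 0.237]
 [0.672 0.235 0.294]
 [0.672 0.218 0.224]
 [0.673 0.226 0.276]
 [0.674 0.224 0.244]
 [0.674 0.225 0.235]]
pump side [0.66407329 0.21337208 0.28041259] [0.70696932 0.25590508 0.40053629]
```

```bash
python3 -m handwheel '[[[0,0,-0.05],[0.5,-0.86,0.2],0],[[0,0,-0.05],[0.5,-0.86,0.2],0],[[0,0,-0.05],[0.5,-0.86,0],0],[[0,0,-0.05],[0.5,-0.86,0],0],[[0,0,-0.05],[0.5,-0.86,0],0]]'
python3 -m handwheel '[[[0,0,-0.05],[0.5,-0.86,0],0],[[0,0,-0.05],[0.5,-0.86,0],0],[[0,0,-0.05],[0.5,-0.86,0],0],[[0,0,-0.05],[0.5,-0.86,0],0],[[0,0,-0.05],[0.5,-0.86,0],0]]'
python3 -m handwheel '[[[0,0,-0.05],[0.5,-0.86,0],0],[[0,0,-0.05],[0.5,-0.86,0],0],[[0,0,-0.05],[0.5,-0.86,0],0],[[0,0,-0.05],[0.5,-0.86,0],0],[[0,0,0],[0,0,0],0]]'
```

```text
time: 1.2
tool_pos: [0.2962, 0.3073, 0.2245]
ee_rot: [3.14, 0.0, 2.43]
wrist_force: [1.3, -0.8, 0.3]
width: 0.0938
finger_force: 0.0
time: 1.7
tool_pos: [0.4213, 0.092, 0.2246]
ee_rot: [3.14, 0.0, 2.036]
wrist_force: [-0.0, 1.4, 0.2]
width: 0.094
finger_force: 0.0
time: 2.2
tool_pos: [0.5221, -0.0831, 0.2225]
ee_rot: [-3.14, 0.001, 1.718]
wrist_force: [-1.0, 0.9, -1.0]
width: 0.0939
finger_force: 0.0
```

```bash
python3 -m handwheel '[[[0,0,-0.038],[0.35,-0.6,-0.2],0],[[0,0,-0.038],[0.35,-0.6,-0.3],0],[[0,0,-0.038],[0.35,-0.6,-0.3],0],[[0,0,-0.038],[0.35,-0.6,-0.5],0],[[0,0,0],[0,0,-0.3],0]]'
python3 -m handwheel '[[[0,0,0],[0,0,-0.1],0]]'
python3 - <<'E'
from h import *
for n,b in (('top',(150,270,340,460)),('side',(260,400,230,400))):
    im,d=snap(n);c=im[b[0]:b[1],b[2]:b[3],::-1];cv2.imwrite(f'pics/c_{n}.png',cv2.resize(c,None,fx=4 if n=='side' else 5,fy=4 if n=='side' else 5,interpolation=3))
a=cv2.imread('pics/c_top.png');b=cv2.imread('pics/c_side.png')
a=cv2.resize(a,(400,400));b=cv2.resize(b,(400,330));o=np.zeros((400,800,3),np.uint8);o[:,:400]=a;o[:330,400:]=b;cv2.imwrite('pics/pre1.png',o)
E
```

```text
time: 2.7
tool_pos: [0.5908, -0.2004, 0.141]
ee_rot: [-3.139, 0.0, 1.483]
wrist_force: [-0.3, 0.7, -0.5]
width: 0.0939
finger_force: 0.0
time: 2.8
tool_pos: [0.5892, -0.1971, 0.1361]
ee_rot: [-3.136, -0.003, 1.487]
wrist_force: [-0.3, 0.9, -0.7]
width: 0.0939
finger_force: 0.0
```

View pics/pre1.png

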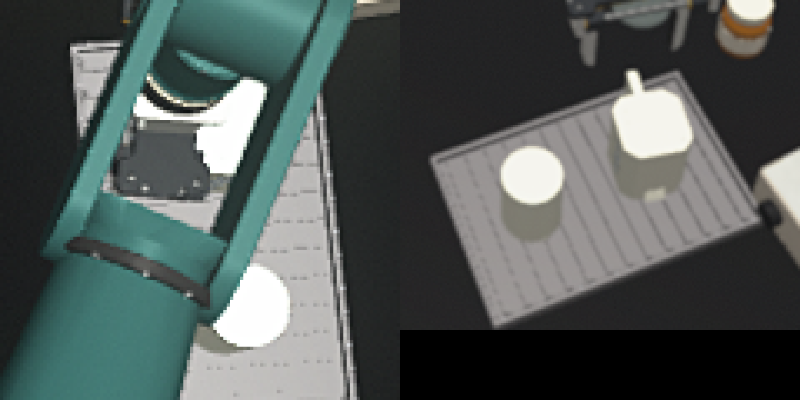

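The view shows the gripper over the bar: fingers at (590,50) and (675,45), with the bar top between them at (635,80). I'll descend and close.

```bash
python3 -m handwheel '[[[0,0,0],[0.06,-0.08,-0.4],0],[[0,0,0],[0,0,-0.4],0],[[0,0,0],[0,0,-0.4],0],[[0,0,0],[0,0,-0.1],0],[[0,0,0],[0,0,0],0]]'
python3 -m handwheel '[[[0,0,0],[0,0,0],1],[[0,0,0],[0,0,0],1],[[0,0,0],[0,0,0],1],[[0,0,0],[0,0,0],1],[[0,0,0],[0,0,0],1]]'
python3 -m handwheel '[[[0,0,0],[0,0,0],1],[[0,0,0],[0,0,0],1]]'
```

```text
time: 3.4
tool_pos: [0.5935, -0.201, 0.0749]
ee_rot: [3.141, -0.0, 1.488]
wrist_force: [0.3, -0.4, -0.6]
width: 0.0944
finger_force: 0.0
time: 3.9
tool_pos: [0.5937, -0.2022, 0.0744]
ee_rot: [3.141, 0.0, 1.486]
wrist_force: [0.5, 0.4, 0.3]
width: 0.0573
finger_force: 0.0
time: 4.1
tool_pos: [0.5936, -0.2021, 0.074]
ee_rot: [-3.142, -0.0, 1.486]
wrist_force: [0.3, 0.1, 0.2]
width: 0.0415
finger_force: 0.0
```

```bash
python3 -m handwheel '[[[0,0,0],[0,0,0],1],[[0,0,0],[0,0,0],1],[[0,0,0],[0,0,0],1],[[0,0,0],[0,0,0],1],[[0,0,0],[0,0,0],1]]'
python3 -m handwheel '[[[0,0,0],[0,0,0],1],[[0,0,0],[0,0,0],1],[[0,0,0],[0,0,0.2],1],[[0,0,0],[0,0,0.4],1],[[0,0,0],[0,0,0.4],1]]'
```

```text
time: 4.6
tool_pos: [0.5936, -0.2021, 0.0741]
ee_rot: [3.142, 0.0, 1.486]
wrist_force: [-0.0, -0.0, 0.5]
width: 0.0116
finger_force: 29.9
time: 5.1
tool_pos: [0.5933, -0.2019, 0.1246]
ee_rot: [-3.141, -0.001, 1.486]
wrist_force: [0.6, -0.4, -0.6]
width: 0.0117
finger_force: 29.9
```

```bash
python3 -m handwheel '[[[0,0,0],[0,0,0.6],1],[[0,0,0],[0,0,0.8],1],[[0,0,-0.04],[0,0.2,0.7],1],[[0,0,-0.08],[-0.1,0.4,0],1],[[0,0,-0.08],[-0.14,0.5,0],1]]'
python3 -m handwheel '[[[0,0,-0.08],[-0.14,0.55,0],1],[[0,0,-0.08],[-0.14,0.55,0],1],[[0,0,-0.08],[-0.14,0.55,0],1],[[0,0,-0.08],[-0.14,0.55,0],1],[[0,0,-0.08],[-0.14,0.55,0],1]]'
python3 -m handwheel '[[[0,0,-0.08],[-0.14,0.5,0],1],[[0,0,-0.08],[-0.14,0.4,0],1],[[0,0,-0.08],[-0.1,0.2,0],1],[[0,0,-0.03],[0,0,0],1],[[0,0,0],[0,0,0],1]]'
python3 -c "
from bench import robot
print(robot.get_obs()['joint_positions'].round(3))"
```

```text
time: 5.6
tool_pos: [0.5824, -0.1475, 0.2319]
ee_rot: [3.137, -0.0, 1.166]
wrist_force: [-0.3, 0.2, -0.3]
width: 0.0115
finger_force: 29.9
time: 6.1
tool_pos: [0.5463, -0.0085, 0.2299]
ee_rot: [3.141, -0.001, 0.539]
wrist_force: [0.5, -0.6, -1.6]
width: 0.0118
finger_force: 29.9
time: 6.6
tool_pos: [0.5275, 0.0459, 0.23]
ee_rot: [3.141, -0.001, 0.121]
wrist_force: [0.9, 0.2, -0.7]
width: 0.0118
finger_force: 29.9
[-0.02   0.037  1.373 -0.     1.73   1.429]
```

```bash
python3 -m handwheel '[[[0.005,-0.04,0],[0,0,0],1],[[0.011,-0.09,0],[0,0,0],1],[[0.011,-0.09,0],[0,0,0],1],[[0.011,-0.09,0],[0,0,0],1],[[0.011,-0.09,0],[0,0,0],1]]'
python3 -m handwheel '[[[0.011,-0.09,0],[0,0,0],1],[[0.011,-0.09,0],[0,0,0],1],[[0.011,-0.09,0],[0,0,0],1],[[0.011,-0.09,0],[0,0,0],1],[[0,0,0],[0,0,0],1]]'
python3 -c "
from bench import robot
print(robot.get_obs()['joint_positions'].round(3))"
```

```text
time: 7.1
tool_pos: [0.5278, 0.0451, 0.231]
ee_rot: [3.141, -0.641, 0.121]
wrist_force: [0.5, 0.5, -1.1]
width: 0.0116
finger_force: 29.9
time: 7.6
tool_pos: [0.5251, 0.0489, 0.2217]
ee_rot: [-3.124, -1.154, 0.114]
wrist_force: [0.2, 0.4, -2.6]
width: 0.0117
finger_force: 29.9
[-0.248 -0.718  2.341  0.757  0.518  0.73 ]
```

```bash
cat > kin.py <<'E'
import numpy as np
from scipy.spatial.transform import Rotation as R
from scipy.optimize import least_squares
rz=lambda t:R.from_euler('z',t); ry=lambda t:R.from_euler('y',t)
def fk(q,p,s4=1):
    h,e,a,d,b,c,x0=p
    A=rz(q[0]);B=A*ry(q[1]);C=B*ry(q[2]);D=C*rz(s4*q[3])*ry(q[4]);E=D*rz(q[5]+np.pi/2)
    return A.apply([x0,e,h])+B.apply([0,0,a])+C.apply([d,0,b])+E.apply([0,0,c]),E
S=[([1.151,.087,1.371,0,1.684,-.103],[.171,.523,.204],[3.141,0,2.825]),
([-.02,.037,1.373,0,1.73,1.429],[.5275,.0459,.23],[3.141,-.001,.121])]
E
python3 - <<'E'
from kin import *
from h import robot
o=robot.get_obs();S.append((o['joint_positions'],o['tool_pos'],o['ee_rot']))
print([x.round(4).tolist() for x in S[-1]])
for s4 in(1,-1):
    print([np.round((fk(q,[0]*7,s4)[1].inv()*R.from_euler('xyz',r)).magnitude(),3) for q,p,r in S])
    f=lambda p:np.r_[np.concatenate([(fk(q,p,s4)[0]-t) for q,t,r in S]),.01*(p-[.3,.05,.4,0,.4,.2,0])]
    r=least_squares(f,[.3,.05,.4,0,.4,.2,0]);print(s4,r.x.round(3),np.abs(r.fun[:-7]).max())
E
```

```text
[[-0.2478, -0.7178, 2.3409, 0.7574, 0.5181, 0.7301], [0.5251, 0.0489, 0.2217], [-3.1239, -1.154, 0.1141]]
[np.float64(0.001), np.float64(0.001), np.float64(0.0)]
1 [0.147 0.057 0.45  0.096 0.496 0.351 0.005] 0.0002992155485850856
[np.float64(0.001), np.float64(0.001), np.float64(1.515)]
-1 [-0.029  0.062 -0.244 -0.272 -0.592 -0.306  1.175] 0.032657237882157325
```

```bash
cat >> kin.py <<'E'
P=np.array([.147,.057,.45,.096,.496,.351,.005])
LO=np.array([-3.1,-.76,.27,-1.08,.17,-2.57]);HI=np.array([3.1,2.03,2.55,4.22,2.65,2.57])
rng=np.random.default_rng(0)
def ik(t,Rt,n=12,seeds=None):
    out=[]
    def f(q):
        p,E=fk(q,P);return np.r_[(p-t)*3,(E.inv()*Rt).as_rotvec()]
    for i in range(n):
        q0=seeds[i] if seeds is not None else rng.uniform(LO,HI)
        if seeds is None:q0[0]=np.arctan2(t[1],t[0])+rng.uniform(-.8,.8)
        r=least_squares(f,np.clip(q0,LO+.01,HI-.01),bounds=(LO,HI))
        if np.abs(r.fun).max()<2e-3 and not any(np.abs(r.x-x).max()<.05 for x in out): out.append(r.x)
    return out
def wristz(q):
    A=rz(q[0]);B=A*ry(q[1]);C=B*ry(q[2]);e=A.apply([P[6],P[1],P[0]])+B.apply([0,0,P[2]]);return e[2],(e+C.apply([P[3],0,P[4]])).round(2)
mg=lambda q:np.minimum(q-LO,HI-q).min()
def lay(h,k=0): return rz(h)*R.from_euler('y',-np.pi/2)*rz(k*np.pi)*R.from_euler('x',np.pi)
E
python3 - <<'E'
from kin import *
sp=np.array([.570,.2716])
print('FINAL')
for g in range(-90,135,15):
    a=np.radians(g);d=np.array([np.cos(a),np.sin(a)]);t=np.r_[sp-.081*d,.1625]
    for k in(0,1):
        for q in ik(t,lay(a,k)):
            if mg(q)>.05: print(g,k,q.round(2),'m',mg(q).round(2),'wr',wristz(q)[1])
print('LAY')
for x,y in((.53,.05),(.6,.05)):
  for g in range(-90,105,30):
    a=np.radians(g)
    for q in ik(np.array([x,y,.115]),lay(a)):
        if mg(q)>.05: print(x,g,q.round(2),'m',mg(q).round(2),'wr',wristz(q)[1])
E
```

```text
FINAL
45 0 [-0.34 -0.    2.42  1.91  1.28 -0.89] m 0.13 wr [ 0.26 -0.03  0.16]
45 1 [-0.34 -0.    2.42  1.91  1.28  2.25] m 0.13 wr [ 0.26 -0.03  0.16]
60 0 [-0.44  0.2   2.19  1.63  1.51 -0.81] m 0.36 wr [ 0.35 -0.1   0.16]
60 1 [-0.44  0.2   2.19  1.63  1.51  2.33] m 0.24 wr [ 0.35 -0.1   0.16]
75 0 [-0.43  0.38  1.92  1.46  1.69 -0.74] m 0.63 wr [ 0.46 -0.15  0.16]
75 1 [-0.43  0.38  1.92  1.46  1.69  2.4 ] m 0.17 wr [ 0.46 -0.15  0.16]
90 0 [-0.37  0.56  1.64  1.35  1.87 -0.66] m 0.78 wr [ 0.57 -0.16  0.16]
90 1 [-0.37  0.56  1.64  1.35  1.87  2.49] m 0.08 wr [ 0.57 -0.16  0.16]
105 0 [-0.29  0.73  1.34  1.28  2.05 -0.57] m 0.6 wr [ 0.68 -0.15  0.16]
120 0 [-0.2   0.91  1.02  1.27  2.24 -0.46] m 0.41 wr [ 0.79 -0.1   0.16]
LAY
0.53 30 [-0.73  0.17  2.43  1.85  1.41 -1.06] m 0.12 wr [ 0.23 -0.13  0.12]
0.53 60 [-0.75  0.42  2.03  1.39  1.72 -0.89] m 0.52 wr [ 0.35 -0.25  0.12]
0.53 90 [-0.61  0.66  1.59  1.16  2.03 -0.78] m 0.62 wr [ 0.53 -0.3   0.12]
0.6 0 [-0.03  0.16  2.45  3.11  1.04 -1.55] m 0.1 wr [0.25 0.05 0.12]
0.6 30 [-0.58  0.26  2.29  1.97  1.32 -1.04] m 0.26 wr [ 0.3  -0.13  0.12]
0.6 60 [-0.65  0.5   1.89  1.48  1.66 -0.82] m 0.66 wr [ 0.42 -0.25  0.12]
0.6 90 [-0.55  0.76  1.41  1.24  2.02 -0.68] m 0.63 wr [ 0.6  -0.3   0.12]
```

```bash
cat >> kin.py <<'E'
def track(q,t0,R0,t1,R1,n=8,show=1):
    dr=(R1*R0.inv()).as_rotvec();Q=[]
    for i in range(n+1):
        s=i/n
        r=ik(np.array(t0)*(1-s)+np.array(t1)*s,R.from_rotvec(dr*s)*R0,1,[q])
        if not r: print('  fail at',s);return None
        if show and i and np.abs(r[0]-q).max()>.6: print('  jump',s,np.abs(r[0]-q).max().round(2))
        q=r[0];Q.append(q)
    if show: print(' ',Q[0].round(2),Q[n//2].round(2),Q[-1].round(2),'minmargin',min(map(mg,Q)).round(2))
    return q
E
python3 - <<'E'
from kin import *
q0=np.array([-.2478,-.7178,2.3409,.7574,.5181,.7301]);t0,R0=fk(q0,P)
dn=lambda h:rz(h)*R.from_euler('x',np.pi)
sp=np.array([.570,.2716])
for x,y in((.52,.1),(.55,.1),(.55,.07)):
  for hd in(45,60,70):
    h=np.radians(hd);print(x,y,hd)
    print(' yaw first')
    Rt=rz(h-.114)*R0; q=track(q0,t0,R0,[x,y,.25],Rt)
    if q is None: continue
    q=track(q,[x,y,.25],Rt,[x,y,.25],lay(h))
    if q is None: continue
    q=track(q,[x,y,.25],lay(h),[x,y,.115],lay(h)); print('  wr',wristz(q)[1])
    q=track(q,[x,y,.115],lay(h),[x,y,.25],lay(h)); q=track(q,[x,y,.25],lay(h),[x,y,.25],dn(h));
    q=track(q,[x,y,.25],dn(h),[x,y,.12],dn(h));
    g=np.radians(65);f=np.r_[sp-.081*np.array([np.cos(g),np.sin(g)]),.1625]
    q=track(q,[x,y,.2],dn(h),[x,y,.2],lay(h));q=track(q,[x,y,.2],lay(h),f,lay(g))
E
```

```text
0.52 0.1 45
 yaw first
  [-0.25 -0.72  2.34  0.76  0.52  0.73] [-0.52 -0.59  2.25  1.14  1.    0.16] [-0.59 -0.36  2.1   1.18  1.35 -0.08] minmargin 0.04
  [-0.59 -0.36  2.1   1.18  1.35 -0.08] [-0.66 -0.3   2.21  1.41  1.4  -0.31] [-0.68 -0.16  2.28  1.62  1.48 -0.55] minmargin 0.27
  [-0.68 -0.16  2.28  1.62  1.48 -0.55] [-0.68  0.02  2.32  1.64  1.5  -0.77] [-0.68  0.25  2.32  1.66  1.52 -1.  ] minmargin 0.23
  wr [ 0.27 -0.15  0.12]
  [-0.68  0.25  2.32  1.66  1.52 -1.  ] [-0.68  0.02  2.32  1.64  1.5  -0.77] [-0.68 -0.16  2.28  1.62  1.48 -0.55] minmargin 0.23
  [-0.68 -0.16  2.28  1.62  1.48 -0.55] [-0.38 -0.36  1.88  0.73  1.32  0.33] [0.08 0.04 1.33 0.   1.77 0.87] minmargin 0.27
  [0.08 0.04 1.33 0.   1.77 0.87] [ 0.08  0.04  1.46 -0.    1.64  0.87] [ 0.08  0.07  1.56 -0.    1.51  0.87] minmargin 0.8
  [0.08 0.04 1.43 0.   1.67 0.87] [-0.38 -0.33  1.96  0.76  1.24  0.26] [-0.68 -0.03  2.31  1.64  1.49 -0.71] minmargin 0.24
  [-0.68 -0.03  2.31  1.64  1.49 -0.71] [-0.56  0.12  2.22  1.6   1.54 -0.76] [-0.44  0.26  2.1   1.57  1.57 -0.79] minmargin 0.24
0.52 0.1 60
 yaw first

[... 7897 characters left out ...]
1.87  1.34  1.78 -0.83] minmargin 0.68
  wr [ 0.43 -0.26  0.12]
  [-0.66  0.51  1.87  1.34  1.78 -0.83] [-0.66  0.38  1.87  1.38  1.81 -0.69] [-0.66  0.26  1.84  1.41  1.84 -0.55] minmargin 0.68
  [-0.66  0.26  1.84  1.41  1.84 -0.55] [-0.45 -0.02  1.6   0.78  1.64 -0.08] [0.02 0.09 1.28 0.   1.77 0.37] minmargin 0.71
  [0.02 0.09 1.28 0.   1.77 0.37] [ 0.02  0.1   1.4  -0.    1.65  0.37] [ 0.02  0.13  1.5  -0.    1.52  0.37] minmargin 0.85
  [0.02 0.1  1.37 0.   1.67 0.37] [-0.45  0.    1.67  0.78  1.57 -0.15] [-0.66  0.34  1.86  1.38  1.82 -0.66] minmargin 0.69
  [-0.66  0.34  1.86  1.38  1.82 -0.66] [-0.56  0.29  1.99  1.46  1.7  -0.72] [-0.44  0.26  2.1   1.57  1.57 -0.79] minmargin 0.45
```

```bash
python3 -m handwheel '[[[0,0,0.04],[0,0.1,0.1],1],[[0,0,0.06],[0.02,0.15,0.1],1],[[0,0,0.06],[0.02,0.15,0.1],1],[[0,0,0.06],[0.02,0.15,0.1],1],[[0,0,0.06],[0.02,0.15,0.1],1]]'
python3 -m handwheel '[[[0,0,0.06],[0.02,0.15,0.1],1],[[0,0,0.06],[0.02,0.15,0],1],[[0,0,0.06],[0,0,0],1],[[0,0,0.025],[0,0,0],1],[[0,0,0],[0,0,0],1]]'
python3 -m handwheel '[[[0.05,-0.043,0],[0,0,0],1],[[0.05,-0.043,0],[0,0,0],1],[[0.05,-0.043,0],[0,0,0],1],[[0.05,-0.043,0],[0,0,0],1],[[0,0,0],[0,0,0],1]]'
cat > st.py <<'E'
from h import *
from scipy.spatial.transform import Rotation as R
o=robot.get_obs();M=R.from_euler('xyz',o['ee_rot']).as_matrix()
print(o['joint_positions'].round(3),o['tool_pos'].round(4));print('toolz',M[:,2].round(3),'head',np.degrees(np.arctan2(M[1,2],M[0,2])).round(1),'elev',np.degrees(np.arcsin(M[2,2])).round(2),'tooly',M[:,1].round(3),'x',M[:,0].round(3))
E
python3 st.py
```

```text
time: 8.1
tool_pos: [0.5328, 0.0826, 0.2563]
ee_rot: [-3.139, -1.16, 0.572]
wrist_force: [0.3, -0.0, -0.7]
width: 0.012
finger_force: 29.9
time: 8.6
tool_pos: [0.5359, 0.0966, 0.2599]
ee_rot: [-3.131, -1.158, 0.883]
wrist_force: [0.2, 0.4, -1.4]
width: 0.0116
finger_force: 29.9
time: 9.1
tool_pos: [0.5336, 0.0992, 0.2558]
ee_rot: [0.018, -1.568, -2.266]
wrist_force: [0.6, 0.8, -1.6]
width: 0.0117
finger_force: 29.9
[-0.668 -0.045  2.164  1.578  1.564 -0.548] [0.5336 0.0992 0.2558]
toolz [0.627 0.779 0.002] head 51.2 elev 0.14 tooly [ 0.779 -0.627  0.   ] x [-0.002 -0.002  1.   ]
```

```bash
python3 - <<'E'
from h import *
a,d=snap('top');b,e=snap('side')
o=np.zeros((400,800,3),np.uint8);o[:,:400]=cv2.resize(a[110:270,190:350],(400,400));o[:,400:]=cv2.resize(b[120:280,220:380],(400,400));cv2.imwrite('pics/tilt.png',o[:,:,::-1])
E
```

```text
(no output)
```

View pics/tilt.png

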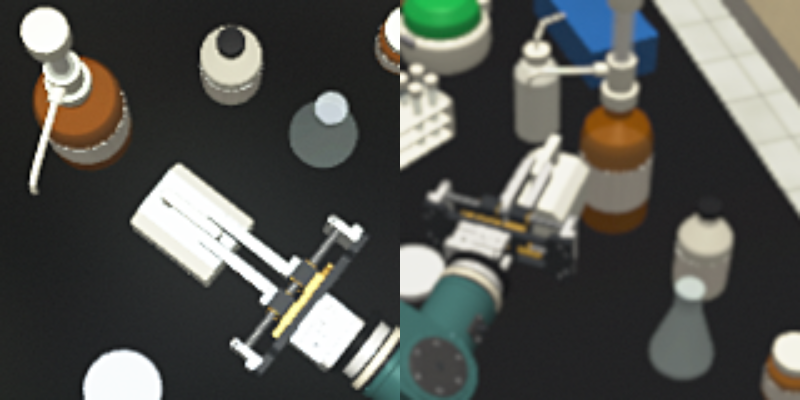

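The left view shows the jug held on its side, mouth up-left at (150,200) and handle bar on top at (195,220), square with the gripper and clear of the dispenser and flask. Next I'll lower it.

```bash
python3 -m handwheel '[[[0,0,0],[0,0,-0.4],1],[[0,0,0],[0,0,-0.6],1],[[0,0,0],[0,0,-0.6],1],[[0,0,0],[0,0,-0.6],1],[[0,0,0],[0,0,-0.3],1]]'
python3 -m handwheel '[[[0,0,0],[0,0,-0.06],1],[[0,0,0],[0,0,-0.04],1],[[0,0,0],[0,0,0],1]]'
python3 -m handwheel '[[[0,0,0],[0,0,-0.04],1],[[0,0,0],[0,0,0],1]]'
python3 st.py
```

```text
time: 9.7
tool_pos: [0.5349, 0.0985, 0.1338]
ee_rot: [1.304, -1.559, 2.731]
wrist_force: [0.0, 0.7, -1.2]
width: 0.012
finger_force: 29.9
time: 10.0
tool_pos: [0.535, 0.0982, 0.1309]
ee_rot: [1.132, -1.556, 2.902]
wrist_force: [0.1, -0.4, -1.3]
width: 0.012
finger_force: 29.9
time: 10.2
tool_pos: [0.5345, 0.0985, 0.1281]
ee_rot: [1.067, -1.558, 2.966]
wrist_force: [-0.4, 0.9, -1.2]
width: 0.0118
finger_force: 29.9
[-0.668  0.29   2.193  1.584  1.568 -0.924] [0.5345 0.0985 0.1281]
toolz [0.628 0.778 0.006] head 51.1 elev 0.35 tooly [ 0.778 -0.628  0.011] x [-0.013  0.002  1.   ]
```

```bash
python3 -m handwheel '[[[0,0,0],[0,0,-0.08],1],[[0,0,0],[0,0,-0.04],1],[[0,0,0],[0,0,0],1]]'
python3 -m handwheel '[[[0,0,0],[0,0,-0.04],1],[[0,0,0],[0,0,0],1]]'
python3 -m handwheel '[[[0,0,0],[0,0,-0.04],1],[[0,0,0],[0,0,0],1]]'
python3 -m handwheel '[[[0,0,0],[0,0,-0.03],1],[[0,0,0],[0,0,0],1]]'
```

```text
time: 10.5
tool_pos: [0.5344, 0.0985, 0.1218]
ee_rot: [0.881, -1.559, -3.132]
wrist_force: [0.1, -0.2, 1.9]
width: 0.0115
finger_force: 30.0
time: 10.7
tool_pos: [0.5345, 0.0982, 0.1211]
ee_rot: [0.781, -1.556, -3.032]
wrist_force: [-1.6, -1.5, 4.9]
width: 0.0116
finger_force: 30.0
time: 10.9
tool_pos: [0.5347, 0.0979, 0.1209]
ee_rot: [0.69, -1.552, -2.94]
wrist_force: [-3.7, -4.6, 9.0]
width: 0.0115
finger_force: 30.0
time: 11.1
tool_pos: [0.5349, 0.0976, 0.1207]
ee_rot: [0.647, -1.549, -2.898]
wrist_force: [-6.1, -6.4, 12.7]
width: 0.0117
finger_force: 30.0
```

```bash
python3 -m handwheel '[[[0,0,0],[0,0,0.08],1],[[0,0,0],[0,0,0],0],[[0,0,0],[0,0,0],0],[[0,0,0],[0,0,0],0],[[0,0,0],[0,0,0],0]]'
python3 -m handwheel '[[[0,0,0],[0,0,0],0],[[0,0,0],[0,0,0],0],[[0,0,0],[0,0,0.2],0],[[0,0,0],[0,0,0.6],0],[[0,0,0],[0,0,0.8],0]]'
python3 -m handwheel '[[[0,0,0],[0,0,0.8],0],[[0,0,0],[0,0,0.3],0],[[0,0,0],[0,0,0],0]]'
python3 st.py
python3 - <<'E'
from h import *
a,d=snap('top');b,e=snap('side')
o=np.zeros((400,800,3),np.uint8);o[:,:400]=cv2.resize(a[110:270,190:350],(400,400));o[:,400:]=cv2.resize(b[120:280,220:380],(400,400));cv2.imwrite('pics/laid.png',o[:,:,::-1])
E
```

```text
time: 11.6
tool_pos: [0.5342, 0.0988, 0.1195]
ee_rot: [0.98, -1.56, 3.052]
wrist_force: [-0.3, 0.5, -0.3]
width: 0.0401
finger_force: 0.0
time: 12.1
tool_pos: [0.5339, 0.0989, 0.2]
ee_rot: [0.628, -1.563, -2.879]
wrist_force: [0.9, -0.4, 0.5]
width: 0.0805
finger_force: 0.0
time: 12.4
tool_pos: [0.5345, 0.0985, 0.2583]
ee_rot: [1.178, -1.552, 2.855]
wrist_force: [-0.2, 0.6, -0.8]
width: 0.0935
finger_force: 0.0
[-0.668 -0.046  2.162  1.583  1.565 -0.563] [0.5345 0.0985 0.2583]
toolz [0.628 0.778 0.007] head 51.1 elev 0.41 tooly [ 0.778 -0.628  0.017] x [-0.018  0.005  1.   ]
```

View pics/laid.png

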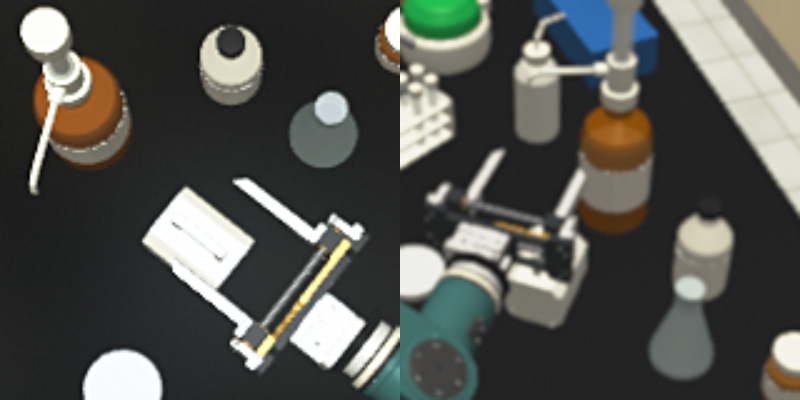

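The jug lies on its lip side around (198,238), with its bar running from (172,220) to (220,258). The open fingers are above it. Now I'll measure the bar.

```bash
python3 - <<'E'
from h import *
a,d=snap('top');P=cloud('top',d)
Q=P[170:240,235:305].reshape(-1,3)
B=Q[(Q[:,2]>.108)&(Q[:,2]<.14)];print(len(B),B.mean(0).round(4),cv2.minAreaRect(B[:,:2].astype(np.float32)))
A=np.c_[B[:,:2]-B[:,:2].mean(0),np.ones(len(B))];print('z plane',np.linalg.lstsq(A,B[:,2],rcond=None)[0].round(4))
W=Q[(Q[:,2]>.065)&(Q[:,2]<.1)];A=np.c_[W[:,:2]-W[:,:2].mean(0),np.ones(len(W))];print('wall',len(W),W.mean(0).round(4),np.linalg.lstsq(A,W[:,2],rcond=None)[0].round(4),cv2.minAreaRect(W[:,:2].astype(np.float32)))
E
```

```text
125 [0.5409 0.1066 0.1245] ((0.5413658618927002, 0.10649336874485016), (0.07116152346134186, 0.012456819415092468), 51.839996337890625)
z plane [ 0.1579 -0.0482  0.1245]
wall 798 [0.5437 0.1092 0.081 ] [0.0041 0.036  0.081 ] ((0.5436182618141174, 0.10857193171977997), (0.10109426081180573, 0.0801856517791748), 51.8545036315918)
```

```bash
python3 -m handwheel '[[[-0.035,0.028,0],[0.03,0.03,0],0],[[-0.07,0.056,0],[0.03,0.03,0],0],[[-0.07,0.056,0],[0.03,0.03,0],0],[[-0.07,0.056,0],[0.03,0.03,0],0],[[-0.07,0.056,0],[0.01,0.04,0],0]]'
python3 -m handwheel '[[[-0.07,0.056,0],[0,0,0],0],[[-0.07,0.056,0],[0,0,0],0],[[-0.07,0.056,0],[0,0,0],0],[[-0.07,0.056,0],[0,0,0],0],[[-0.07,0.056,0],[0,0,0],0]]'
python3 -m handwheel '[[[-0.07,0.056,0],[0,0,0],0],[[-0.047,0.038,0],[0,0,0],0],[[0,0,0],[0,0,0],0]]'
python3 st.py
```

```text
time: 13.05
tool_pos: [0.5405, 0.1057, 0.2532]
ee_rot: [3.128, -0.937, 0.906]
wrist_force: [0.1, 0.1, 0.3]
width: 0.0941
finger_force: 0.0
time: 13.55
tool_pos: [0.5406, 0.1064, 0.2538]
ee_rot: [3.136, -0.232, 0.905]
wrist_force: [0.3, -0.9, 0.2]
width: 0.0944
finger_force: 0.0
time: 13.85
tool_pos: [0.5414, 0.1088, 0.251]
ee_rot: [-3.141, 0.002, 0.91]
wrist_force: [1.0, 0.3, -0.3]
width: 0.0942
finger_force: 0.0
[ 0.096  0.089  1.277 -0.     1.777  0.757] [0.5414 0.1088 0.251 ]
toolz [-0.002 -0.001 -1.   ] head -159.4 elev -89.89 tooly [ 0.789 -0.614 -0.001] x [ 0.614  0.789 -0.002]
```

```bash
python3 -m handwheel '[[[0,0,0],[0,-0.02,-0.6],0],[[0,0,0],[0,0,-0.8],0],[[0,0,0],[0,0,-0.8],0],[[0,0,0],[0,0,-0.3],0],[[0,0,0],[0,0,-0.06],0]]'
python3 -m handwheel '[[[0,0,0],[0,0,0],0]]'; python3 st.py
```

```text
time: 14.35
tool_pos: [0.5385, 0.1048, 0.1235]
ee_rot: [-3.141, 0.0, 0.904]
wrist_force: [-0.4, 0.4, 0.4]
width: 0.0942
finger_force: 0.0
time: 14.45
tool_pos: [0.5411, 0.1052, 0.1275]
ee_rot: [3.137, -0.004, 0.905]
wrist_force: [0.3, 1.2, 0.9]
width: 0.094
finger_force: 0.0
[ 0.089  0.113  1.496 -0.     1.527  0.755] [0.5411 0.1052 0.1275]
toolz [ 0.006  0.001 -1.   ] head 4.8 elev -89.64 tooly [ 0.786 -0.618  0.005] x [0.618 0.786 0.004]
```

```bash
python3 -m handwheel '[[[0,0,0],[0,0.02,-0.05],0],[[0,0,0],[0,0,0],1],[[0,0,0],[0,0,0],1],[[0,0,0],[0,0,0],1],[[0,0,0],[0,0,0],1]]'
python3 -m handwheel '[[[0,0,0],[0,0,0],1],[[0,0,0],[0,0,0],1],[[0,0,0],[0,0,0],1],[[0,0,0],[0,0,0],1],[[0,0,0],[0,0,0],1]]'
python3 -m handwheel '[[[0,0,0],[0,0,0],1],[[0,0,0],[0,0,0],1],[[0,0,0],[0,0,0],1],[[0,0,0],[0,0,0],1]]'
python3 st.py
```

```text
time: 14.95
tool_pos: [0.541, 0.1067, 0.125]
ee_rot: [3.136, -0.004, 0.906]
wrist_force: [0.2, -0.1, -0.0]
width: 0.0657
finger_force: 0.0
time: 15.45
tool_pos: [0.5408, 0.1066, 0.1244]
ee_rot: [3.137, -0.004, 0.905]
wrist_force: [0.7, 0.4, 0.6]
width: 0.0256
finger_force: 0.0
time: 15.85
tool_pos: [0.5408, 0.1066, 0.1245]
ee_rot: [3.137, -0.004, 0.906]
wrist_force: [-0.1, 0.1, -0.2]
width: 0.0005
finger_force: 0.0
[ 0.092  0.115  1.5   -0.     1.521  0.757] [0.5408 0.1066 0.1245]
toolz [ 0.006  0.    -1.   ] head 0.7 elev -89.67 tooly [ 0.787 -0.617  0.005] x [0.617 0.787 0.004]
```

```bash
python3 - <<'E'
from h import *
a,d=snap('top');b,e=snap('side')
o=np.zeros((400,800,3),np.uint8);o[:,:400]=cv2.resize(a[110:270,190:350],(400,400));o[:,400:]=cv2.resize(b[120:280,220:380],(400,400));cv2.imwrite('pics/miss.png',o[:,:,::-1])
E
```

```text
(no output)
```

View pics/miss.png

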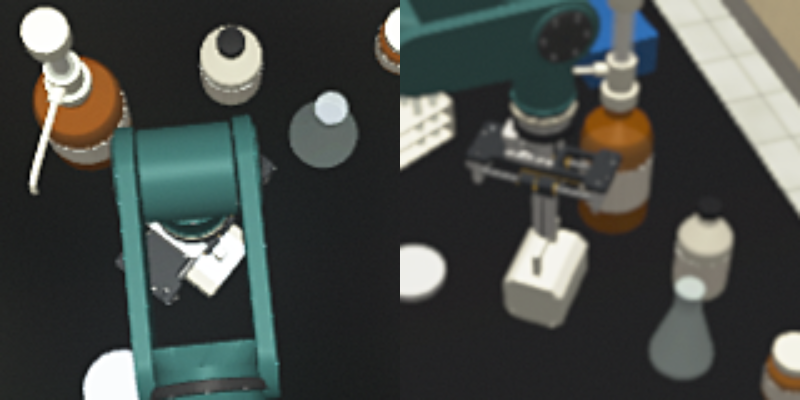

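```bash
python3 - <<'E'
from h import *
print(robot.tip_reach)
o=np.zeros((480,800,3),np.uint8)
b,e=snap('side');P=cloud('side',e)
o=cv2.resize(b[195:255,250:310],(560,560),interpolation=cv2.INTER_CUBIC);cv2.imwrite('pics/zoom.png',o[:,:,::-1])
for r in range(204,246,3): print(r,[tuple((P[r,c]*1000).astype(int)) for c in range(268,286,3)])
E
```

```text
0.025
204 [(np.int64(558), np.int64(278), np.int64(1)), (np.int64(570), np.int64(280), np.int64(-3)), (np.int64(528), np.int64(104), np.int64(176)), (np.int64(535), np.int64(96), np.int64(181)), (np.int64(545), np.int64(97), np.int64(177)), (np.int64(612), np.int64(262), np.int64(0))]
207 [(np.int64(553), np.int64(260), np.int64(4)), (np.int64(565), np.int64(261), np.int64(0)), (np.int64(529), np.int64(107), np.int64(159)), (np.int64(535), np.int64(96), np.int64(168)), (np.int64(545), np.int64(96), np.int64(165)), (np.int64(607), np.int64(247), np.int64(0))]
210 [(np.int64(549), np.int64(249), np.int64(0)), (np.int64(561), np.int64(250), np.int64(-4)), (np.int64(529), np.int64(107), np.int64(145)), (np.int64(536), np.int64(98), np.int64(152)), (np.int64(545), np.int64(94), np.int64(153)), (np.int64(602), np.int64(232), np.int64(0))]
213 [(np.int64(546), np.int64(237), np.int64(-2)), (np.int64(536), np.int64(166), np.int64(71)), (np.int64(527), np.int64(101), np.int64(138)), (np.int64(535), np.int64(94), np.int64(143)), (np.int64(545), np.int64(94), np.int64(139)), (np.int64(570), np.
[... 2097 characters left out ...]
 np.int64(69)), (np.int64(523), np.int64(58), np.int64(70)), (np.int64(531), np.int64(52), np.int64(74)), (np.int64(542), np.int64(55), np.int64(66))]
240 [(np.int64(497), np.int64(77), np.int64(43)), (np.int64(506), np.int64(71), np.int64(46)), (np.int64(514), np.int64(63), np.int64(52)), (np.int64(523), np.int64(60), np.int64(53)), (np.int64(532), np.int64(54), np.int64(56)), (np.int64(539), np.int64(45), np.int64(64))]
243 [(np.int64(498), np.int64(80), np.int64(23)), (np.int64(506), np.int64(73), np.int64(29)), (np.int64(515), np.int64(66), np.int64(33)), (np.int64(523), np.int64(60), np.int64(37)), (np.int64(531), np.int64(51), np.int64(45)), (np.int64(539), np.int64(46), np.int64(48))]
```

View pics/zoom.png

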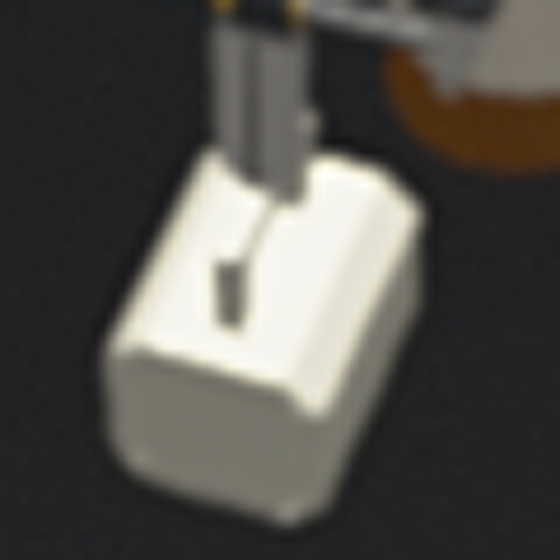

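```bash
python3 - <<'E'
from h import *
def pj(n,p):
    c=robot.calibration(n);K=np.array(c['mtx']);T=np.linalg.inv(np.array(c['extrinsics']));q=T[:3,:3]@p+T[:3,3];q=K@q;return (q[:2]/q[2]).round(1)
t=robot.get_obs()['tool_pos'];cd=np.array([.787,-.617,0])
for n in('side','top'):
  for dz in(0,-.01,-.025): print(n,dz,[pj(n,t+[0,0,dz]+s*cd) for s in(-.012,0,.012)])
print('bar centre',pj('side',np.array([.541,.1065,.1175])),'ends',pj('side',np.array([.519,.078,.1175])),pj('side',np.array([.563,.135,.1175])))
b,e=snap('side');print(b[205:228,272:286].mean(2).astype(int))
E
```

```text
side 0 [array([274.1, 213.1]), array([277.6, 214.1]), array([281., 215.])]
side -0.01 [array([274.1, 215.3]), array([277.6, 216.2]), array([281. , 217.1])]
side -0.025 [array([274.1, 218.4]), array([277.6, 219.3]), array([281. , 220.3])]
top 0 [array([266.3, 207.5]), array([268.9, 204.1]), array([271.6, 200.7])]
top -0.01 [array([266.4, 208. ]), array([269. , 204.6]), array([271.7, 201.2])]
top -0.025 [array([266.5, 208.8]), array([269.2, 205.4]), array([271.8, 202.1])]
bar centre [277.6 215.6] ends [273.8 223.3] [281.3 208.1]
[[ 52  85 103 102  83  83 102 105 104 100  80  47  32  32]
 [ 53  86 105 103  82  83 101 104 104 101  93  69  40  32]
 [ 53  85 105 102  84  83 101 105 103 107 117 100  55  31]
 [ 51  85 105 102  83  83 101 105 101 108 121 105  58  30]
 [ 47  82 103 102  82  83 102 105 101 104 107  88  46  27]
 [ 69  93 102 100  82  82 102 105 102 103 105  84  49  31]
 [130 136 112  98  82  83 102 105 102 103 109 112 113 106]
 [183 179 134 101  80  82 100 104 103 104 126 178 213 216]
 [213 213 178 130  87  79  98 102 104 107 140 222 249 249]
 [224 232 228 192 135 109 109 109 106 107 143 225 247 246]
 [229 238 242 236 219 192 159 131 111 109 151 227 244 243]
 [232 239 241 243 246 239 203 158 142 139 184 234 244 243]
 [236 240 241 243 245 239 208 198 214 212 226 241 243 242]
 [239 240 241 243 243 226 206 230 244 242 241 243 243 242]
 [240 240 242 243 236 210 216 240 244 243 243 242 242 242]
 [240 242 244 243 225 203 229 243 243 243 242 242 242 242]
 [241 241 245 239 209 214 239 243 242 242 242 242 242 242]
 [235 224 224 207 189 227 243 243 242 242 242 242 242 242]
 [223 157 141 140 176 232 244 243 242 242 242 242 242 239]
 [221 135 104 119 177 235 244 243 242 242 242 242 242 237]
 [223 138 105 119 178 235 244 243 242 242 242 243 241 233]
 [225 146 108 120 179 236 244 243 242 242 242 242 238 228]
 [228 152 108 120 180 235 244 243 242 242 242 241 233 224]]
```

```bash
python3 - <<'E'
from h import *
def pj(n,p):
    c=robot.calibration(n);K=np.array(c['mtx']);T=np.linalg.inv(np.array(c['extrinsics']));q=T[:3,:3]@p+T[:3,3];q=K@q;return (q[:2]/q[2]).round(1)
t=np.array([.5345,.0985,.2583]);z=np.array([.628,.778,.007]);y=np.array([.778,-.628,.017])
for a in(0,.006,.025,.035):print(a,[pj('top',t+a*z+s*.047*y) for s in(-1,1)])
E
python3 -m handwheel '[[[0,0,0],[0,0,0],1]]'
```

```text
0 [array([259. , 213.1]), array([282.5, 183.8])]
0.006 [array([257.1, 211.6]), array([280.6, 182.4])]
0.025 [array([251.2, 206.9]), array([274.7, 177.7])]
0.035 [array([248.1, 204.5]), array([271.6, 175.3])]
time: 16.15
tool_pos: [0.5408, 0.1066, 0.1245]
ee_rot: [3.137, -0.004, 0.905]
wrist_force: [-0.1, -0.7, 0.4]
width: 0.0007
finger_force: 0.0
```

The fingers closed on air just above the bar. In both cameras the visible fingertips end at about the reported TCP, not 25 mm ahead of it. I'll reopen and go about 25 mm lower, watching the force.

```bash
python3 -m handwheel '[[[0,0,0],[0,0,0.1],0],[[0,0,0],[0,0,0],0],[[0,0,0],[0,0,0],0],[[0,0,0],[0,0,0],0],[[0,0,0],[0,0,0],0]]'
python3 -m handwheel '[[[0,0,0],[0,0,-0.1],0],[[0,0,0],[0,0,-0.1],0],[[0,0,0],[0,0,-0.1],0],[[0,0,0],[0,0,-0.1],0],[[0,0,0],[0,0,0],0]]'
python3 -m handwheel '[[[0,0,0],[0,0,-0.1],0],[[0,0,0],[0,0,-0.1],0],[[0,0,0],[0,0,0],0]]'
python3 - <<'E'
from h import *
b,e=snap('side');print(b[205:232:1,266:292].mean(2).astype(int))
E
```

```text
time: 16.65
tool_pos: [0.5407, 0.1066, 0.1294]
ee_rot: [3.137, -0.004, 0.905]
wrist_force: [0.8, -0.0, 0.1]
width: 0.0373
finger_force: 0.0
time: 17.15
tool_pos: [0.54, 0.1065, 0.1081]
ee_rot: [3.139, -0.002, 0.905]
wrist_force: [-0.4, -0.4, -0.4]
width: 0.0771
finger_force: 0.0
time: 17.45
tool_pos: [0.5402, 0.1065, 0.0984]
ee_rot: [3.138, -0.002, 0.905]
wrist_force: [0.3, 0.5, 0.4]
width: 0.0938
finger_force: 0.0
[[ 34  34  33  34  32  34  34  34  32  33  31  29  35  65  90  89  66  38
   28  31  34  36  37  36  35  34]
 [ 33  34  31  33  34  32  33  33  33  32  29  27  66 139 191 192 146  82
   37  30  32  30  32  32  31  30]
 [ 34  33  33  34  33  34  33  33  31  30  25  35 103 202 248 249 212 125
   53  31  31  33  31  31  34  37]
 [ 32  34  33  34  34  32  31  29  31  41  42  65 147 232 250 251 229 137
   55  27  31  33  34  34  42  59]
 [ 35  33  34  32  32  28  30  45  75 106 117 134 203 243 248 246 207 115
   44  26  30  30  32  34  49  78]
 [ 32  33  33  33  29  40  69 106 152 196 213 218 237 246 246 233 163  92
   46  30  27  27  26  30  50  84]
 [ 32  35  32  28  37  81 1
[... 1562 characters left out ...]
42 242 242
  241 233 223 221 223 222 196 143]
 [222 232 240 242 244 245 226 146 107 120 179 236 244 243 242 242 242 242
  238 228 222 222 224 218 184 135]
 [228 237 242 243 243 245 228 152 108 120 180 235 244 243 242 242 242 241
  233 224 221 222 222 205 160 123]
 [232 240 242 242 243 244 228 153 106 121 191 238 244 242 242 242 242 238
  228 222 222 223 217 183 137 116]
 [237 242 243 242 243 244 231 175 129 140 211 242 243 242 242 243 241 235
  224 221 222 222 206 159 121 115]
 [241 244 244 243 243 243 239 226 204 195 228 243 243 242 242 242 240 231
  222 221 223 218 184 137 116 115]
 [235 244 245 245 244 244 244 244 241 235 239 243 243 242 242 242 236 226
  222 222 223 210 164 123 114 110]]
```

```bash
python3 -m handwheel '[[[0,0,0],[0,0,0],1],[[0,0,0],[0,0,0],1],[[0,0,0],[0,0,0],1],[[0,0,0],[0,0,0],1],[[0,0,0],[0,0,0],1]]'
python3 -m handwheel '[[[0,0,0],[0,0,0],1],[[0,0,0],[0,0,0],1],[[0,0,0],[0,0,0],1],[[0,0,0],[0,0,0],1],[[0,0,0],[0,0,0],1]]'
python3 -m handwheel '[[[0,0,0],[0,0,0],1],[[0,0,0],[0,0,0],1],[[0,0,0],[0,0,0],1]]'
```

```text
time: 18.0
tool_pos: [0.5409, 0.1066, 0.0996]
ee_rot: [3.137, -0.004, 0.905]
wrist_force: [-0.3, 0.5, 1.0]
width: 0.0572
finger_force: 0.0
time: 18.5
tool_pos: [0.5408, 0.1066, 0.0995]
ee_rot: [3.137, -0.004, 0.905]
wrist_force: [0.3, 0.2, -0.8]
width: 0.0175
finger_force: 0.0
time: 18.8
tool_pos: [0.5408, 0.1066, 0.0995]
ee_rot: [3.137, -0.004, 0.905]
wrist_force: [0.0, 0.2, 0.8]
width: 0.0116
finger_force: 30.0
```

```bash
python3 -m handwheel '[[[0,0,0],[0,0,0.2],1],[[0,0,0],[0,0,0.5],1],[[0,0,0],[0,0,0.5],1],[[0,0,0],[0,0,0.2],1],[[0.035,-0.027,0],[0,0,0],1]]'
python3 -m handwheel '[[[0.07,-0.0545,0],[0,0,0],1],[[0.07,-0.0545,0],[0,0,0],1],[[0.07,-0.0545,0],[0,0,0],1],[[0.07,-0.0545,0],[0,0,0],1],[[0.07,-0.0545,0],[0,0,0],1]]'
python3 -m handwheel '[[[0.07,-0.0545,0],[0,0,0],1],[[0.07,-0.0545,0],[0,0,0],1],[[0.07,-0.0545,0],[0,0,0],1],[[0.07,-0.0545,0],[0,0,0],1],[[0.07,-0.0545,0],[0,0,0],1]]'
python3 -m handwheel '[[[0.035,-0.027,0],[0,0,0],1],[[0,0,0],[0,0,0],1],[[0,0,0],[0,0,0],1]]'
python3 st.py
cat > meas.py <<'E'
from h import *
# jug in hand: rim / outer faces seen by the cameras, expected mouth centre from tool pose
from scipy.spatial.transform import Rotation as R
o=robot.get_obs();M=R.from_euler('xyz',o['ee_rot']).as_matrix();h=M[:,2];c=o['tool_pos']+.057*h;print('expect mouth',c.round(3),'t',o['time'])
for n in('top','side'):
    im,d=snap(n);P=cloud(n,d);Q=P.reshape(-1,3)
    D=Q-[c[0],c[1],0];r=np.hypot(D[:,0],D[:,1])
    m=(r<.056)&(Q[:,2]>.03)&(Q[:,2]<.25);B=Q[m]
    zt=np.percentile(B[:,2],99);T=B[(B[:,2]>zt-.012)]
    A=np.c_[T[:,:2]-c[:2],np.ones(len(T))];pl=np.linalg.lstsq(A,T[:,2],rcond=None)[0]
    print(n,len(B),len(T),'zt',zt.round(4),'rim',cv2.minAreaRect(T[:,:2].astype(np.float32)),'plane',pl.round(4))
    a=im
    v,u=np.nonzero(m.reshape(d.shape));v0,u0=int(v.mean()),int(u.mean())
    cr=im[max(0,v0-50):v0+50,max(0,u0-50):u0+50];globals()[n]=cv2.resize(cr,(400,400),interpolation=2)
import sys
cv2.imwrite('pics/'+sys.argv[1],np.hstack([top,side])[:,:,::-1])
E
python3 meas.py m1.png
```

```text
time: 19.3
tool_pos: [0.5428, 0.1079, 0.172]
ee_rot: [3.134, -0.078, 0.908]
wrist_force: [0.0, -0.2, -1.3]
width: 0.012
finger_force: 30.0
time: 19.8
tool_pos: [0.5408, 0.1062, 0.1705]
ee_rot: [3.136, -0.775, 0.906]
wrist_force: [-0.5, 0.4, -2.1]
width: 0.0118
finger_force: 30.0
time: 20.3
tool_pos: [0.5409, 0.1054, 0.17]
ee_rot: [-3.14, -1.471, 0.9]
wrist_force: [0.8, 0.8, -1.1]
width: 0.0119
finger_force: 30.0
time: 20.6
tool_pos: [0.541, 0.1064, 0.1691]
ee_rot: [-3.014, -1.534, 0.778]
wrist_force: [0.5, 0.4, -1.2]
width: 0.0118
finger_force: 30.0
[-0.639  0.146  2.177  1.563  1.526 -0.746] [0.541  0.1064 0.1691]
toolz [ 0.617  0.786 -0.037] head 51.9 elev -2.1 tooly [ 0.786 -0.618 -0.005] x [0.026 0.026 0.999]
expect mouth [0.576 0.151 0.167] t 20.6
top 1122 181 zt 0.2233 rim ((0.5789397954940796, 0.15383772552013397), (0.08587643504142761, 0.07976222783327103), 51.91527557373047) plane [ 0.0018 -0.0062  0.2191]
side 922 198 zt 0.2219 rim ((0.5761491060256958, 0.15254175662994385), (0.09055407345294952, 0.08184073120355606), 53.116641998291016) plane [0.0026 0.0023 0.2165]
```

View pics/m1.png

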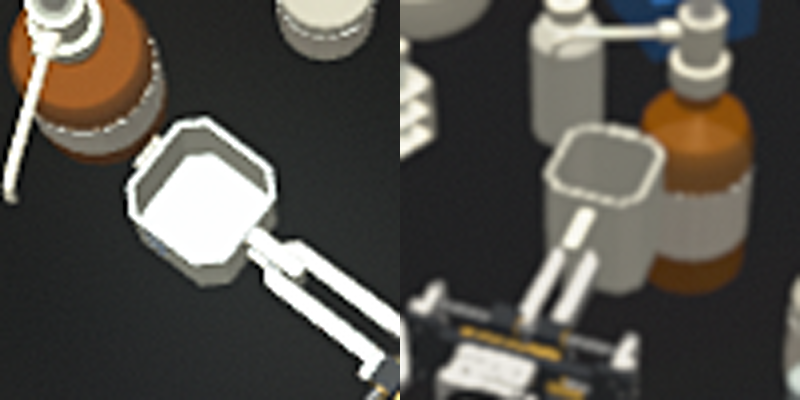

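The view shows the jug upright and level, with its rim as an octagon around (202,192) at z≈0.219. The spout is still about 0.12 m away in +y. I'll lower it slightly, then slide it under.

```bash
python3 -m handwheel '[[[0,0,0],[0,0,-0.07],1],[[0,0,0],[0,0,-0.06],1],[[0,0,0],[-0.02,0.15,0],1],[[0,0,0],[-0.02,0.3,0],1],[[0,0,0],[-0.02,0.4,0],1]]'
python3 -m handwheel '[[[0,0,0],[-0.02,0.4,0],1],[[0,0,0],[-0.02,0.4,0],1],[[0,0,0],[-0.02,0.3,0],1],[[0,0,0],[-0.02,0.2,0],1],[[0,0,0],[0,0.1,0],1]]'
python3 -m handwheel '[[[0,0,0],[0,0.1,0],1],[[0,0,0],[0,0.05,0],1],[[0,0,0],[0,0,0],1],[[0,0,0],[0,0,0],1],[[0,0,0],[0,0,0],1]]'
python3 st.py; python3 meas.py m2.png
```

```text
time: 21.2
tool_pos: [0.5381, 0.1493, 0.1632]
ee_rot: [-3.052, -1.536, 0.814]
wrist_force: [0.1, 0.6, -0.5]
width: 0.0118
finger_force: 30.0
time: 21.7
tool_pos: [0.5331, 0.2204, 0.1629]
ee_rot: [-3.025, -1.536, 0.79]
wrist_force: [0.8, 0.0, -0.6]
width: 0.0116
finger_force: 30.0
time: 22.2
tool_pos: [0.5341, 0.2261, 0.163]
ee_rot: [-3.029, -1.536, 0.792]
wrist_force: [0.9, -0.3, -1.0]
width: 0.0117
finger_force: 30.0
[-0.334  0.076  2.282  1.786  1.313 -0.805] [0.5341 0.2261 0.163 ]
toolz [ 0.618  0.786 -0.035] head 51.8 elev -1.99 tooly [ 0.786 -0.618 -0.004] x [0.025 0.025 0.999]
expect mouth [0.569 0.271 0.161] t 22.2
top 1080 181 zt 0.2186 rim ((0.5700096487998962, 0.27084678411483765), (0.0919257178902626, 0.08005303144454956), 52.870269775390625) plane [-0.0011  0.0143  0.2139]
side 824 25 zt 0.2272 rim ((0.565155565738678, 0.26626265048980713), (0.08072180300951004, 0.07749687880277634), 51.37356185913086) plane [0.1252 0.081  0.2269]
```

View pics/m2.png

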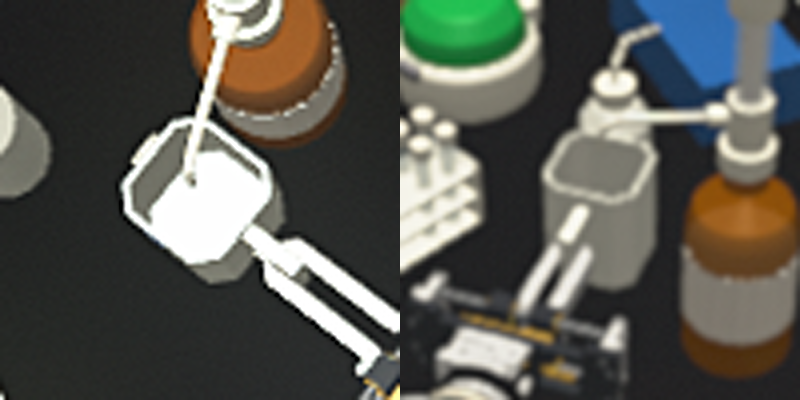

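```bash
python3 - <<'E'
from h import *
def pj(n,p):
    c=robot.calibration(n);K=np.array(c['mtx']);T=np.linalg.inv(np.array(c['extrinsics']));q=T[:3,:3]@p+T[:3,3];q=K@q;return (q[:2]/q[2]).round(1)
print('tip',pj('top',np.array([.57,.2716,.2275])),'mouth',pj('top',np.array([.57,.2716,.2125])),'elbow',pj('top',np.array([.57,.2716,.26])))
im,d=snap('top');P=cloud('top',d);x=im[150:230,170:250]
g=cv2.imread('pics/m2.png')[:, :400]
Q=P.reshape(-1,3);c=np.array([.57,.2716])
m=(np.hypot(*(Q[:,:2]-c).T)<.03)&(Q[:,2]>.2)&(Q[:,2]<.28);i=np.nonzero(m)[0]
for k in i[np.argsort(Q[i,2])][:25]: print((k%560,k//560),Q[k].round(3))
# template: outline of rim pixels
c0=pj('top',np.array([.57,.2716,.2125]))
m=(np.hypot(*(Q[:,:2]-c).T)<.058)&(np.hypot(*(Q[:,:2]-c).T)>.03)&(np.abs(Q[:,2]-.213)<.008);k=np.nonzero(m)[0];print('rim px centre',cv2.minAreaRect(np.c_[k%560,k//560].astype(np.float32)))
E
```

```text
tip [203.4 187.3] mouth [204.3 188.4] elbow [201.4 184.9]
(np.int64(204), np.int64(187)) [0.569 0.269 0.236]
(np.int64(203), np.int64(187)) [0.569 0.271 0.239]
(np.int64(204), np.int64(186)) [0.571 0.268 0.242]
(np.int64(202), np.int64(186)) [0.57  0.272 0.245]
(np.int64(203), np.int64(186)) [0.57  0.27  0.247]
(np.int64(203), np.int64(185)) [0.572 0.27  0.247]
(np.int64(203), np.int64(184)) [0.573 0.268 0.255]
(np.int64(202), np.int64(185)) [0.57  0.271 0.257]
(np.int64(202), np.int64(182)) [0.578 0.271 0.257]
(np.int64(203), np.int64(181)) [0.581 0.268 0.257]
(np.int64(204), np.int64(180)) [0.583 0.266 0.257]
(np.int64(202), np.int64(184)) [0.573 0.271 0.258]
(np.int64(201), np.int64(183)) [0.575 0.273 0.258]
(np.int64(202), np.int64(183)) [0.575 0.271 0.258]
(np.int64(204), np.int64(174)) [0.598 0.265 0.26 ]
(np.int64(205), np.int64(177)) [0.59  0.263 0.26 ]
(np.int64(205), np.int64(176)) [0.593 0.263 0.26 ]
(np.int64(203), np.int64(174)) [0.598 0.268 0.261]
(np.int64(203), np.int64(182)) [0.577 0.268 0.261]
(np.int64(202), np.int64(181)) [0.58  0.27  0.261]
(np.int64(202), np.int64(180)) [0.582 0.27  0.261]
(np.int64(202), np.int64(178)) [0.587 0.27  0.261]
(np.int64(202), np.int64(179)) [0.585 0.27  0.262]
(np.int64(203), np.int64(183)) [0.575 0.267 0.262]
(np.int64(203), np.int64(180)) [0.582 0.267 0.262]
rim px centre ((203.79232788085938, 187.8384552001953), (32.97737503051758, 31.047849655151367), 37.87498474121094)
```

```bash
python3 -m handwheel '[[[0,0,0],[0,0,0],1],[[0,0,0],[0,0,0],1],[[0,0,0],[0,0,0],1]]'
python3 -c "
from bench import robot
print(robot.get_obs()['qvel'].round(3)); print(robot.close_job())"
```

```text
time: 22.65
tool_pos: [0.5338, 0.2265, 0.163]
ee_rot: [-3.029, -1.536, 0.792]
wrist_force: [0.9, 0.0, -0.3]
width: 0.0118
finger_force: 30.0
[ 0.001  0.     0.003 -0.001 -0.001 -0.   ]
the job is handed in; nothing more can be done
None
```

The jug is upright, within about 1° of level, and held steady under the dispenser, its mouth centred on the spout to about 2 mm and its rim about 14 mm below the tip; I handed it in at 22.7 s, and no verdict came back.

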